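# Stamp a cheese wheel through the press guard

### The arm

A 7-joint arm with a two-finger parallel gripper is mounted at the origin on the work surface. World frame = base frame: x ahead of the robot, y to its left, z up, the work surface at z = 0. Lengths are in m, angles in rad, forces in N, time in s.
With the tool pointing down it reaches from about 0.4 to 0.85 m from the base axis. Payload 4.5 kg.
Tool frame: the origin (TCP) lies midway between the tips of the shut fingers; the grasp point (between the pads) lies behind it (r.grip_point_offset is the z of the grasp point in the tool frame, in m); z points along the fingers, y is the line along which they close (so a half turn about z gives the same grasp; the last joint's range is limited). The gripper opens to 88 mm and grips with 3 to 60 N. Pads are 18 mm wide; open, the fingers measure 123 mm over their backs; the gripper's body (75 mm by 187 mm) begins 45 mm behind the grasp point.
Start: joints at [-1.183, 0.689, -0.195, 1.565, 0.157, 0.902, -0.215], TCP at [0.217, 0.586, 0.239] pointing down, gripper open.
Joint ranges: [-3.01, 3.01], [-0.46, 2.08], [-1.47, 1.51], [0.13, 2.56], [-1, 4.14], [0.04, 2.09], [-2.66, 2.66]. Speed limits (rad/s): [2.57, 2.57, 3.14, 3.14, 3.14, 3.14, 3.14].

### API

Orientations are given as a unit quaternion [x, y, z, w].
In Python, from plant import r, optics, workorder gives the robot as it stands.
- The arm moves only by the shell command python3 -m creep 'ROWS' [FORCE]. ROWS is JSON, a list of rows, each an object of numbers: "grip": the gripper command: -1 is shut, 1 is fully open, values between are in proportion; "tx", "ty", "tz": the shift along the tool's x, y, z in cm; "spin": the turn about the tool's z in degrees. In form: [{"grip": .., "tx": .., "ty": .., "tz": .., "spin": ..}, ...]. A call has 1 to 8 rows; each row shifts and turns the commanded pose from where the row before left it, along the tool's axes as they then stand; what a row does not reach is not made up. A row lasts 1/12 s, in which the tool goes at most 41.7 mm and 7.16 degrees, less where a joint would pass 70% of its speed; a pose out of reach is approached as far as the arm can. A call with a gripper value outside its range is refused whole. The fingers move at their own pace and stop on an object; FORCE is the grip in N (left out, the last holds). Time passes only in rows, so rows that do not move let the fingers close. It gives the time, the measured TCP pose, the force, the opening and the grip force at its end, in the units of the state.
- r.get_state(): the state, without advancing time (a new reading comes with each control period).
- optics.snapshot(name): name is "scene" or "top"; returns (picture, depth): 384x512x3 uint8, red, green, blue; 384x512 float32, m along the optical axis (not along the pixel's ray), 0 where there is no reading.
- optics.get_calibration(name): a dict with "fx", "fy", "cx", "cy" (pixels), "extrinsics" (4x4, takes a point from world to camera coordinates). Camera axes: x right, y down, z forward; pixel columns grow to the right and rows downward; lengths in m; the calibration is good to about 2 mm. A picture is of the moment at which its call begins. get_calibration takes no time and is no camera call.
- workorder.finish_job(): hands the job in; it is judged then, once.
The state is a dict: "clock": time; "q": joint angles; "qd": joint speeds; "joint_torque": joint torques, N m; "tool_pos": TCP position; "eef_rot": TCP orientation; "contact_force": force on the tool from outside, world axes, zero at the start; "moment": the same for the moment, N m; "opening": opening from 0.0 (shut) to 1.0 (fully open); "finger_force": force on a finger pad.
Only numpy, scipy, OpenCV 4.12 (cv2) and the standard library are available. Lean on these libraries where they do the work, as an engineer would, in place of code of your own. Each camera call takes 0.05 s, during which the arm holds its last target. There are 200 camera calls.

### The job

Stamp the cheese: with the fingertips push the big cheese wheel along the bed of the marking press until it rests against the upright, and only then reach down through the window in the lever guard and press the lever fully down, so that the stamp comes down on the cheese. Do not touch the guard, do not lift or tip the cheese, and leave everything else where it stands; finish with the hand clear and the lever left down.

Things in the scene. Friction and masses are not known exactly. Their poses are not given: they have to be found in the camera images.
- press: Fixed marking press. Origin on the table top where the cheese's centre lies when home; its y axis is the direction the cheese is pushed, z up. Steel bed, top at z 8 mm, from y -275 to +65 mm, between two white rails, top at z 22 mm, inner faces at x -68 and +68 mm. At y +65 mm stands the upright, behind it the lever in its guard.
- press_stop (a point): Middle of the near face of the white upright (the stop) at bed level: press y +65 mm, z 8 mm. The upright is 90 mm wide, its top at z 150 mm. From it a head 60 mm wide (z 120 to 150 mm) reaches back over the bed as far as press y 0.
- cheese: Loose brown cheese wheel with mottled rind, 130 mm across, 55 mm tall, about 0.75 kg, lying flat on the bed between the rails. Origin at the centre of its underside, z up. It slides on the bed under 2 to 6 N. Home: its side touches the upright, its origin at the press's origin in x and y (3 mm play in x).
- stamp: Round steel stamp, 36 mm across, under the head at press (0, +25 mm). Origin at the centre of its lower face, 74.5 mm above the table with the lever at 0. Geared to the lever: goes down 40 mm per rad, meeting the top of a cheese (63 mm above the table) just as the lever reaches its stop.
- lever (a joint): Lever angle in rad: 0 up, 0.30 fully down on its stop. Hinge axis along the press's x, at press y +110 mm, z 118 mm; the arm points to press +y, 80 mm to the middle of its pad, leaning 0.15 rad above level at 0 and 0.15 below at 0.30. Takes about 3 to 5 N at the pad, 10 to 15 N for the last bit as the stamp meets the cheese; stays where left (eases back to about 0.29).
- lever_pad (a point): Centre of the upper face of the lever's black flat pad (36 mm along press x, 32 mm along the arm, 12 mm thick); this point moves with the lever, from 136 mm above the table at 0 to 112 mm at 0.30.
- guard: Fixed aluminium cage round the lever, 160 mm (press x) by 184 mm (press y). Flat top frame 6 mm thick, upper face 150 mm above the table, with a square window of 100 by 100 mm; thin bars at the sides. Origin on the table below the window's centre (press y +190 mm), axes as the press. Must not be touched.
- guard_window (a point): Centre of the guard's window, level with the upper face of the frame (150 mm above the table). The lever pad lies below it.
- small_cheese_a: Bystander, loose: small brown cheese, 62 mm across, 34 mm tall. Origin at the centre of its underside. Leave it alone.
- small_cheese_b: Bystander, loose: small brown cheese, 62 mm across, 34 mm tall. Origin at the centre of its underside. Leave it alone.
- mould: Bystander, loose: white plastic cheese mould (open cup), 72 mm across, 62 mm tall. Origin at the centre of its underside. Leave it alone.
- rind_brush: Bystander, loose: wooden-handled rind brush lying flat, about 0.2 m long. Origin at the underside, near the middle. Leave it alone.
- hoop: Bystander, loose: open steel hoop, 84 mm across, 45 mm tall. Origin at the centre of its underside. Leave it alone.
- brine_jar: Bystander, loose: white jar with steel lid, 56 mm across, 75 mm tall. Origin at the centre of its underside. Leave it alone.
- weight: Bystander, loose: turned steel weight, 56 mm across, 70 mm tall, with a knob on top. Origin at the centre of its underside. Leave it alone.
Mind the look-alikes: they are no part of the job. Leave any orange or turquoise look-alike of the cheese alone.

How it is judged:
On the way, in this order (a step that is already met when the one before it is completed fails the run):
1. the cheese is home against the upright, the lever still up (y of cheese in the frame of press above -0.005 m and value of joint lever below 0.12 rad), for 0.2 s.
2. the lever is pressed down and the stamp bears on the cheese (y of cheese in the frame of press above -0.005 m and value of joint lever above 0.27 rad and contact force between stamp and cheese above 0.3 N), for 0.1 s.
At the end, for the whole second after the job is handed in: The cheese lies flat and at rest on the bed within 5 mm of the upright, the lever is down (at least 0.265 of its 0.30 rad) (y of cheese in the frame of press above -0.005 m and value of joint lever above 0.265 rad and angle between cheese's own z axis and vertical below 0.05 rad and linear speed of cheese below 0.01 m/s and z of cheese in the frame of press below 0.012 m); the robot touches nothing.
It fails at once if the guard is touched (contact force between guard and the fingers above 0.3 N or contact force between guard and the arm above 0.3 N).
It fails at once if the lever is pressed before the cheese is home (value of joint lever above 0.15 rad and y of cheese in the frame of press below -0.008 m).
It fails at once if the cheese is lifted or tipped (z of cheese in the frame of press above 0.018 m or angle between cheese's own z axis and vertical above 0.2 rad).
It fails at once if a bystander is moved more than 20 mm (distance of any of small_cheese_a, small_cheese_b, mould, rind_brush, hoop, brine_jar, weight from where it was at the start of the episode above 0.02 m).
It also fails if it takes over 50 s, if anything falls off the work surface, if the arm or the gripper's body presses on something with over 40 N, if the wrist force passes 120 N, or if a joint passes its speed limit or range.

## Working session

There is one attempt and no reset: what is moved stays moved. The work goes in short steps, Python scripts to look and compute and a shell command to move; the robot and the scene stay as the last step left them, time stands still between calls to the robot, and variables do not carry over. Pictures are saved under pics/ and viewed, at most 10 in all, crops included, and the job is handed in when it is done.

```bash
mkdir -p pics; ls
python3 - <<'E'
from plant import r, optics
import cv2,numpy as np
for n in("scene","top"):
    p,d=optics.snapshot(n);cv2.imwrite(f"pics/{n}0.png",p[:,:,::-1]);np.save(f"pics/{n}0.npy",d)
    c=optics.get_calibration(n);print(c)
print(r.get_state(),r.grip_point_offset)
E
```

```text
pics
{'fx': 356.89359711336806, 'fy': 356.89359711336806, 'cx': 245.78163468519426, 'cy': 190.61466525770868, 'extrinsics': array([[ 0.72445083,  0.68930391,  0.00557757, -0.33725778],
       [ 0.58050219, -0.60569802, -0.544194  , -0.25744271],
       [-0.37173673,  0.39747958, -0.83894087,  1.17406363],
       [ 0.        ,  0.        ,  0.        ,  1.        ]])}
{'fx': 383.50313997817796, 'fy': 383.50313997817796, 'cx': 255.7639736575987, 'cy': 190.67911912385142, 'extrinsics': array([[ 0.01314454, -0.99979954,  0.0151032 , -0.05794968],
       [-0.99410245, -0.01469272, -0.10744503,  0.55157778],
       [ 0.10764539, -0.01360181, -0.9940963 ,  0.9187562 ],
       [ 0.        ,  0.        ,  0.        ,  1.        ]])}
{'clock': 0.1, 'q': array([-1.18317163,  0.68986314, -0.19454362,  1.56621253,  0.15733327,
        0.90248375, -0.21512709]), 'qd': array([ 5.47261787e-06, -2.47021641e-03,  2.34815991e-06, -3.25282063e-03,
       -9.24281842e-04, -1.88334214e-03,  8.98889510e-04]), 'joint_torque': array([-2.04041891e-03, -5.28499854e+01, -1.27147213e+00, -1.53837991e+01,
       -5.26512181e-02,  1.97176872e-03,  4.65643404e-05]), 'tool_pos': array([0.21640156, 0.58576039, 0.23802123]), 'eef_rot': array([ 1.75949238e-01,  9.84398927e-01, -7.82005424e-04, -7.56641934e-05]), 'contact_force': array([-0.34986324,  0.31173406,  0.06827396]), 'moment': array([-0.02214438, -0.04211649, -0.05737817]), 'finger_force': 0.0, 'opening': 1.0011489862439724} -0.0187
```

View pics/scene0.png

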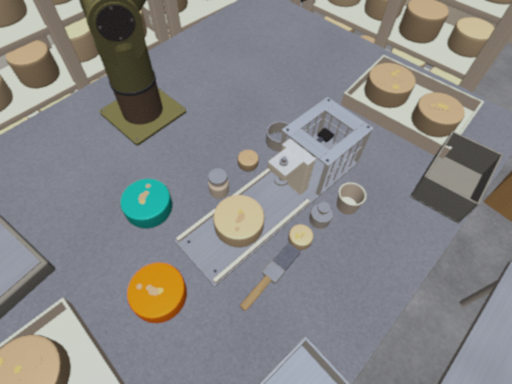

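View pics/top0.png

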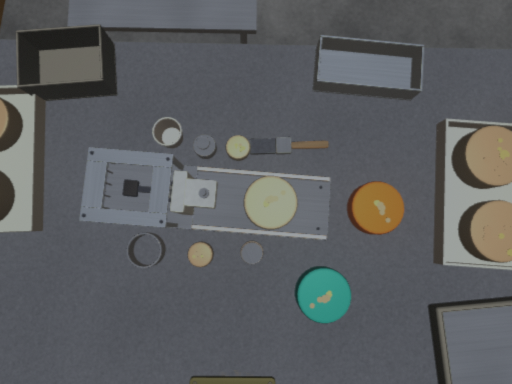

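Scene shows the press with the cheese mid-bed and the guard behind it. In the top view: cheese at (270,202), upright at about (180,192), guard window and black pad at (131,188). The push direction is image left, roughly world +y.

```bash
cat > h.py <<'E'
import numpy as np,cv2
from plant import r, optics
def ray(n,uv,z):
    c=optics.get_calibration(n);E=c["extrinsics"];R,t=E[:3,:3],E[:3,3]
    uv=np.atleast_2d(uv).astype(float)
    d=np.c_[(uv[:,0]-c["cx"])/c["fx"],(uv[:,1]-c["cy"])/c["fy"],np.ones(len(uv))]@R
    o=-R.T@t
    return (o+d*((z-o[2])/d[:,2])[:,None])
def cloud(n,D):
    c=optics.get_calibration(n);E=c["extrinsics"]
    v,u=np.mgrid[:D.shape[0],:D.shape[1]]
    P=np.stack([(u-c["cx"])/c["fx"]*D,(v-c["cy"])/c["fy"]*D,D],-1)
    return (P-E[:3,3])@E[:3,:3]
E
python3 - <<'E'
from h import *
im=cv2.imread("pics/top0.png");D=np.load("pics/top0.npy");W=cloud("top",D)
def show(name,m,z,box):
    b=np.zeros(m.shape,bool);b[box[1]:box[3],box[0]:box[2]]=1
    m=(m&b).astype(np.uint8)
    cs=max(cv2.findContours(m,cv2.RETR_EXTERNAL,cv2.CHAIN_APPROX_NONE)[0],key=cv2.contourArea)
    w=ray("top",cs[:,0],z)[:,:2].astype(np.float32)
    print(name,m.sum(),"rect",cv2.minAreaRect(w),"circ",cv2.minEnclosingCircle(w),"med z",np.median(W[m>0][:,2]))
hsv=cv2.cvtColor(im,cv2.COLOR_BGR2HSV)
show("cheese",(hsv[...,1]>60)&(hsv[...,2]>120),.063,(225,160,315,245))
show("pad",hsv[...,2]<50,.136,(112,172,152,206))
z=W[...,2]
show("guard",(z>.138)&(z<.165)&(D>0),.15,(70,135,178,240))
show("head",(z>.138)&(z<.165)&(D>0),.15,(172,160,225,225))
# window: hole in guard mask
b=((z>.135)&(z<.165)).astype(np.uint8)[135:240,70:178]
cs,h=cv2.findContours(b,cv2.RETR_CCOMP,cv2.CHAIN_APPROX_NONE)
for c,hh in zip(cs,h[0]):
    if hh[3]>=0 and cv2.contourArea(c)>500: print("window",cv2.minAreaRect(ray("top",c[:,0]+[70,135],.15)[:,:2].astype(np.float32)))
# rails: white pixels
m=(hsv[...,1]<40)&(hsv[...,2]>165);m[:, :222]=0;m[:,325:]=0;m[:160]=0;m[245:]=0
for s in(slice(160,190),slice(225,245)):
    k=np.zeros_like(m);k[s]=m[s];v,u=np.nonzero(k);w=ray("top",np.c_[u,v],.022)[:,:2].astype(np.float32)
    print("rail",len(w),cv2.fitLine(w,cv2.DIST_HUBER,0,.01,.01).ravel())
big=cv2.resize(im[130:260,70:340],None,fx=2.9,fy=2.9,interpolation=cv2.INTER_CUBIC);cv2.imwrite("pics/crop.png",big)
E
```

```text
cheese 19 rect ((0.517242968082428, -0.07457991689443588), (0.009540196508169174, 0.009528443217277527), 0.620943546295166) circ ((0.5172492265701294, -0.07457984238862991), 0.005435208324342966) med z 0.06376047426821325
pad 108 rect ((0.5424622297286987, 0.2246844470500946), (0.029404988512396812, 0.031693752855062485), 84.79027557373047) circ ((0.542742908000946, 0.2253212183713913), 0.01993539184331894) med z 0.13360060346743285
guard 4519 rect ((0.5444570183753967, 0.22988811135292053), (0.18542607128620148, 0.15993516147136688), 86.14285278320312) circ ((0.5442222952842712, 0.23127666115760803), 0.12100455164909363) med z 0.15070408716661712
head 1383 rect ((0.5344438552856445, 0.08574773371219635), (0.09545960277318954, 0.0898275151848793), 86.23362731933594) circ ((0.535996675491333, 0.09034465998411179), 0.05871055647730827) med z 0.1504913788468218
window ((0.5439476370811462, 0.22745227813720703), (0.10332144796848297, 0.10351020842790604), 86.0714111328125)Traceback (most recent call last):
  File "<stdin>", line 24, in <module>
cv2.error: OpenCV(4.12.0) /io/opencv/modules/imgproc/src/linefit.cpp:50: error: (-215:Assertion failed) count > 0 in function 'fitLine2D_wods'
```

```bash
cat >> h.py <<'E'
yd=np.array([.0676,.9977]);xd=np.array([.9977,-.0676]);o=np.array([.5442,.2287])-.19*yd
def topress(p): d=np.asarray(p)[...,:2]-o; return np.stack([d@xd,d@yd],-1)
def cheese(D):
    W=cloud("top",D);z=W[...,2];q=topress(W)
    m=((z>.052)&(z<.075)&(abs(q[...,0])<.09)&(q[...,1]>-.3)&(q[...,1]<.06)).astype(np.uint8)
    c=max(cv2.findContours(m,cv2.RETR_EXTERNAL,cv2.CHAIN_APPROX_NONE)[0],key=cv2.contourArea)
    p=topress(ray("top",c[:,0],.063)); (a,b),R=cv2.minEnclosingCircle((p*1).astype(np.float32))
    return a,b,R,W[m>0][:,:3].mean(0),p[:,1].min(),p[:,1].max()
E
python3 - <<'E'
from h import *
D=np.load("pics/top0.npy");print(cheese(D),o)
im=cv2.imread("pics/top0.png")
cv2.imwrite("pics/crop.png",cv2.resize(im[130:260,70:340],None,fx=2.9,fy=2.9,interpolation=cv2.INTER_CUBIC))
W=cloud("top",D)
# profile across press at y=-0.2: heights vs press x
q=topress(W);m=abs(q[...,1]+.24)<.006
for x in np.arange(-.1,.1,.005):
    k=m&(abs(q[...,0]-x)<.0025)
    if k.any():print(round(x,3),round(float(np.median(W[k][:,2])),4),end="; ")
s=r.get_state();from scipy.spatial.transform import Rotation as R
M=R.from_quat(s["eef_rot"]).as_matrix();print("\n",M.round(3),np.degrees(np.arctan2(yd[1],yd[0])))
E
```

```text
(-0.0005455365753732622, -0.1234043538570404, 0.06428027898073196, array([ 0.52206417, -0.08389326,  0.06309858]), np.float64(-0.1863576647964205), np.float64(-0.060430821850513974)) [0.531356 0.039137]
-0.1 -0.0002; -0.095 0.0011; -0.09 0.0002; -0.085 0.0014; -0.08 0.0005; -0.075 0.022; -0.07 0.0218; -0.065 0.0088; -0.06 0.0072; -0.055 0.0095; -0.05 0.009; -0.045 0.0085; -0.04 0.0079; -0.035 0.0082; -0.03 0.0083; -0.025 0.0089; -0.02 0.0086; -0.015 0.0088; -0.01 0.0076; -0.005 0.0092; 0.0 0.0085; 0.005 0.008; 0.01 0.0088; 0.015 0.0082; 0.02 0.0073; 0.025 0.0077; 0.03 0.0094; 0.035 0.0086; 0.04 0.0087; 0.045 0.0085; 0.05 0.0086; 0.055 0.0091; 0.06 0.0089; 0.065 0.0091; 0.07 0.0193; 0.075 0.0221; 0.08 0.0207; 0.085 -0.0003; 0.09 0.001; 0.095 0.0015; 
 [[-0.938  0.346 -0.   ]
 [ 0.346  0.938 -0.002]
 [-0.    -0.002 -1.   ]] 86.12380086399708
```

View pics/crop.png

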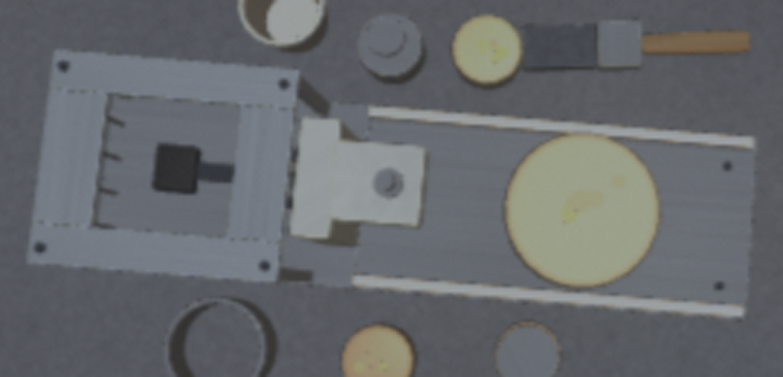

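The crop shows the cheese disc centred between the rails, with the head clear ahead of it and the pad centred in the window. I'll square the tool to the press first.

```bash
python3 -m creep '[{"grip":0,"spin":6.7},{"grip":0,"spin":6.7},{"grip":0,"spin":6.7},{"grip":0,"spin":6.7},{"grip":0,"spin":6.7},{"grip":0,"spin":6.7},{"grip":0,"spin":6.7},{"grip":0,"spin":6.7}]'; python3 -m creep '[{"grip":0,"spin":6.7},{"grip":0,"spin":6.7},{"grip":0,"spin":6.7},{"grip":0}]'
cat >> h.py <<'E'
from scipy.spatial.transform import Rotation
def go(px,py,z):
    "required tool-frame shift (cm) and spin to press point"
    s=r.get_state();M=Rotation.from_quat(s["eef_rot"]).as_matrix();p=s["tool_pos"]
    t=np.r_[o+px*xd+py*yd,z]
    a=np.degrees(np.arctan2(M[1,1],M[0,1]));
    print("press now",topress(p).round(4),"z",p[2].round(4),"shift cm",((t-p)@M*100).round(2),"spin",round(((a+3.88+90)%180)-90,2),"F",s["contact_force"].round(1),"q",s["q"].round(2),"t",round(s["clock"],2),"open",round(s["opening"],2),"tilt",M[2].round(3))
E
python3 -c "
from h import *
go(0,-.25,.239)"
```

```text
press now [-0.3512  0.5241] z 0.238 shift cm [-5.554e+01 -6.435e+01  1.000e-02] spin 73.61 F [-0.3  0.3  0.1] q [-1.18  0.69 -0.19  1.57  0.16  0.9  -0.22] t 0.1 open 1.0 tilt [-0.    -0.002 -1.   ]$[0]: bad value
$[0]: bad value
```

```bash
python3 -m creep '[{"grip":0,"tx":0,"ty":0,"tz":0,"spin":6.7},{"grip":0,"tx":0,"ty":0,"tz":0,"spin":6.7},{"grip":0,"tx":0,"ty":0,"tz":0,"spin":6.7},{"grip":0,"tx":0,"ty":0,"tz":0,"spin":6.7},{"grip":0,"tx":0,"ty":0,"tz":0,"spin":6.7},{"grip":0,"tx":0,"ty":0,"tz":0,"spin":6.7},{"grip":0,"tx":0,"ty":0,"tz":0,"spin":6.7},{"grip":0,"tx":0,"ty":0,"tz":0,"spin":6.7}]'; python3 -m creep '[{"grip":0,"tx":0,"ty":0,"tz":0,"spin":6.7},{"grip":0,"tx":0,"ty":0,"tz":0,"spin":6.7},{"grip":0,"tx":0,"ty":0,"tz":0,"spin":6.7},{"grip":0,"tx":0,"ty":0,"tz":0,"spin":0}]'
python3 -c "
from h import *
go(0,-.25,.239)"
```

```text
clock: 0.77
tool_pos: [0.2163, 0.586, 0.2383]
eef_rot: [0.603, 0.798, -0.0, 0.0]
contact_force: [-0.1, 0.3, -0.2]
opening: 0.503
finger_force: 0.0
clock: 1.1
tool_pos: [0.2162, 0.5861, 0.2382]
eef_rot: [0.732, 0.681, -0.0, 0.0]
contact_force: [0.6, 0.7, 0.1]
opening: 0.5
finger_force: 0.0
press now [-0.3514  0.5244] z 0.2382 shift cm [-7.729e+01  3.547e+01  2.000e-02] spin -0.24 F [0.6 0.7 0.1] q [-1.39  0.69  0.18  1.58 -0.15  0.88 -1.23] t 1.1 open 0.5 tilt [-0.001  0.    -1.   ]
```

```bash
python3 -m creep '[{"grip":0,"tx":-1,"ty":3,"tz":0,"spin":0},{"grip":0,"tx":-1,"ty":3,"tz":0,"spin":0},{"grip":0,"tx":-1,"ty":3,"tz":0,"spin":0},{"grip":0,"tx":-1,"ty":3,"tz":0,"spin":0},{"grip":0,"tx":-2,"ty":3,"tz":0,"spin":0},{"grip":0,"tx":-2,"ty":3,"tz":0,"spin":0},{"grip":0,"tx":-2,"ty":3,"tz":0,"spin":0},{"grip":0,"tx":-2,"ty":3,"tz":0,"spin":0}]'; python3 -m creep '[{"grip":0,"tx":-3,"ty":2,"tz":0,"spin":0},{"grip":0,"tx":-3,"ty":2,"tz":0,"spin":0},{"grip":0,"tx":-3,"ty":2,"tz":0,"spin":0},{"grip":0,"tx":-3,"ty":2,"tz":0,"spin":0},{"grip":0,"tx":-3,"ty":2,"tz":0,"spin":0},{"grip":0,"tx":-3,"ty":1,"tz":0,"spin":0},{"grip":0,"tx":-3,"ty":0,"tz":0,"spin":0},{"grip":0,"tx":-3,"ty":0,"tz":0,"spin":0}]'
python3 -c "
from h import *
go(0,-.25,.239)"
```

```text
clock: 1.77
tool_pos: [0.4487, 0.4486, 0.2384]
eef_rot: [0.73, 0.684, -0.0, -0.0]
contact_force: [1.0, 0.0, 0.3]
opening: 0.499
finger_force: 0.0
clock: 2.43
tool_pos: [0.5411, 0.201, 0.2384]
eef_rot: [0.73, 0.683, -0.0, 0.0]
contact_force: [-0.1, -1.2, -0.1]
opening: 0.502
finger_force: 0.0
press now [-0.0012  0.1621] z 0.2384 shift cm [-41.21   0.08  -0.05] spin 0.07 F [-0.1 -1.2 -0.1] q [-0.5   0.63  0.11  1.72 -0.09  0.8  -0.42] t 2.43 open 0.5 tilt [-0.  0. -1.]
```

```bash
python3 -m creep '[{"grip":0,"tx":-3.5,"ty":0,"tz":0,"spin":0},{"grip":0,"tx":-3.5,"ty":0,"tz":0,"spin":0},{"grip":0,"tx":-3.5,"ty":0,"tz":0,"spin":0},{"grip":0,"tx":-3.5,"ty":0,"tz":0,"spin":0},{"grip":0,"tx":-3.5,"ty":0,"tz":0,"spin":0},{"grip":0,"tx":-3.5,"ty":0,"tz":0,"spin":0},{"grip":0,"tx":-3.5,"ty":0,"tz":0,"spin":0},{"grip":0,"tx":-3.5,"ty":0,"tz":0,"spin":0}]'; python3 -m creep '[{"grip":0,"tx":-3.5,"ty":0,"tz":0,"spin":0},{"grip":0,"tx":-3.5,"ty":0,"tz":0,"spin":0},{"grip":0,"tx":-3.5,"ty":0,"tz":0,"spin":0},{"grip":0,"tx":-2,"ty":0,"tz":0,"spin":0},{"grip":0,"tx":0,"ty":0,"tz":0,"spin":0},{"grip":0,"tx":0,"ty":0,"tz":0,"spin":0}]'
python3 -c "
from h import *
go(0,-.235,.035)"
```

```text
clock: 3.1
tool_pos: [0.5209, -0.078, 0.2386]
eef_rot: [0.73, 0.684, -0.0, -0.0]
contact_force: [0.3, -0.5, -0.3]
opening: 0.499
finger_force: 0.0
clock: 3.6
tool_pos: [0.5122, -0.2023, 0.2385]
eef_rot: [0.731, 0.682, -0.0, -0.0]
contact_force: [1.0, 0.2, 0.8]
opening: 0.497
finger_force: 0.0
press now [-0.0028 -0.2422] z 0.2385 shift cm [ 0.72  0.28 20.35] spin -0.11 F [1.  0.2 0.8] q [ 0.26  0.59  0.05  1.8  -0.04  0.75  0.26] t 3.6 open 0.5 tilt [ 0. -0. -1.]
```

```bash
python3 -m creep '[{"grip":0,"tx":0,"ty":0.3,"tz":3,"spin":0},{"grip":0,"tx":0,"ty":0,"tz":3,"spin":0},{"grip":0,"tx":0,"ty":0,"tz":3,"spin":0},{"grip":0,"tx":0,"ty":0,"tz":3,"spin":0},{"grip":0,"tx":0,"ty":0,"tz":3,"spin":0},{"grip":0,"tx":0,"ty":0,"tz":3,"spin":0},{"grip":0,"tx":0,"ty":0,"tz":2.3,"spin":0},{"grip":0,"tx":0,"ty":0,"tz":0,"spin":0}]'; python3 -m creep '[{"grip":0,"tx":1,"ty":0,"tz":0,"spin":0},{"grip":0,"tx":1,"ty":0,"tz":0,"spin":0},{"grip":0,"tx":0.5,"ty":0,"tz":0,"spin":0},{"grip":0,"tx":0.5,"ty":0,"tz":0,"spin":0},{"grip":0,"tx":0.5,"ty":0,"tz":0,"spin":0},{"grip":0,"tx":0.5,"ty":0,"tz":0,"spin":0},{"grip":0,"tx":0.5,"ty":0,"tz":0,"spin":0},{"grip":0,"tx":0.5,"ty":0,"tz":0,"spin":0}]'
python3 -c "
from h import *
go(0,-.071,.035);print(cheese(optics.snapshot('top')[1]))"
```

```text
clock: 4.27
tool_pos: [0.5136, -0.1976, 0.0317]
eef_rot: [0.729, 0.684, -0.001, -0.004]
contact_force: [-0.3, 0.3, 0.4]
opening: 0.499
finger_force: 0.0
clock: 4.93
tool_pos: [0.519, -0.1531, 0.0362]
eef_rot: [0.732, 0.682, -0.001, 0.001]
contact_force: [-1.9, -7.1, 3.3]
opening: 0.501
finger_force: 3.3
press now [ 0.0007 -0.1926] z 0.0362 shift cm [12.16 -0.1   0.09] spin -0.15 F [-1.9 -7.1  3.3] q [ 0.18  0.91  0.03  1.96 -0.08  0.28  0.21] t 4.93 open 0.5 tilt [-0.003  0.001 -1.   ]
(-3.183453736710362e-05, -0.12058243155479431, 0.06432557851076126, array([ 0.52709933, -0.06587804,  0.06316317]), np.float64(-0.15587909511347275), np.float64(-0.056893632242179845))
```

Contact made; pushing.

```bash
for i in 1 2; do python3 -m creep '[{"grip":0,"tx":0.6,"ty":0,"tz":0,"spin":0},{"grip":0,"tx":0.6,"ty":0,"tz":0,"spin":0},{"grip":0,"tx":0.6,"ty":0,"tz":0,"spin":0},{"grip":0,"tx":0.6,"ty":0,"tz":0,"spin":0},{"grip":0,"tx":0.6,"ty":0,"tz":0,"spin":0},{"grip":0,"tx":0.6,"ty":0,"tz":0,"spin":0},{"grip":0,"tx":0.6,"ty":0,"tz":0,"spin":0},{"grip":0,"tx":0.6,"ty":0,"tz":0,"spin":0}]'; done
python3 -c "
from h import *
go(0,-.071,.035);print(cheese(optics.snapshot('top')[1]))"
```

```text
clock: 5.65
tool_pos: [0.5227, -0.1065, 0.0361]
eef_rot: [0.732, 0.681, -0.001, 0.002]
contact_force: [0.2, -6.8, 3.5]
opening: 0.495
finger_force: 3.1
clock: 6.32
tool_pos: [0.5259, -0.0587, 0.0361]
eef_rot: [0.732, 0.681, -0.001, 0.002]
contact_force: [-0.6, -6.0, 2.2]
opening: 0.498
finger_force: 3.3
press now [ 0.0012 -0.0979] z 0.0361 shift cm [ 2.69 -0.13  0.1 ] spin -0.3 F [-0.6 -6.   2.2] q [-0.01  0.9   0.05  1.99 -0.15  0.25  0.09] t 6.32 open 0.5 tilt [-0.004  0.001 -1.   ]Traceback (most recent call last):
  File "<string>", line 3, in <module>
    go(0,-.071,.035);print(cheese(optics.snapshot('top')[1]))
                           ~~~~~~^^^^^^^^^^^^^^^^^^^^^^^^^^^
  File "h.py", line 19, in cheese
    c=max(cv2.findContours(m,cv2.RETR_EXTERNAL,cv2.CHAIN_APPROX_NONE)[0],key=cv2.contourArea)
ValueError: max() iterable argument is empty
```

```bash
python3 -m creep '[{"grip":0,"tx":0.5,"ty":0,"tz":0,"spin":0},{"grip":0,"tx":0.5,"ty":0,"tz":0,"spin":0},{"grip":0,"tx":0.4,"ty":0,"tz":0,"spin":0},{"grip":0,"tx":0.3,"ty":0,"tz":0,"spin":0},{"grip":0,"tx":0.2,"ty":0,"tz":0,"spin":0},{"grip":0,"tx":0.2,"ty":0,"tz":0,"spin":0}]'
python3 -m creep '[{"grip":0,"tx":0.2,"ty":0,"tz":0,"spin":0},{"grip":0,"tx":0.2,"ty":0,"tz":0,"spin":0}]'
python3 -c "
from h import *
go(0,-.071,.035)"
```

```text
clock: 6.87
tool_pos: [0.5273, -0.0376, 0.036]
eef_rot: [0.732, 0.681, -0.001, 0.001]
contact_force: [-0.6, -7.3, 2.4]
opening: 0.502
finger_force: 3.5
clock: 7.03
tool_pos: [0.5276, -0.0337, 0.036]
eef_rot: [0.732, 0.681, -0.001, 0.001]
contact_force: [-1.2, -7.3, 3.4]
opening: 0.503
finger_force: 3.5
press now [ 0.0011 -0.073 ] z 0.036 shift cm [ 0.2  -0.12  0.1 ] spin -0.28 F [-1.2 -7.3  3.4] q [-0.06  0.9   0.06  1.99 -0.17  0.25  0.07] t 7.03 open 0.5 tilt [-0.003  0.001 -1.   ]
```

```bash
for i in 1 2 3; do python3 -m creep '[{"grip":0,"tx":0.1,"ty":0,"tz":0,"spin":0},{"grip":0,"tx":0.1,"ty":0,"tz":0,"spin":0}]' | grep -E "tool|cont"; done
```

```text
tool_pos: [0.5277, -0.0317, 0.036]
contact_force: [-0.4, -8.1, 2.9]
tool_pos: [0.5277, -0.0314, 0.0361]
contact_force: [-0.8, -10.7, 3.5]
tool_pos: [0.5277, -0.0313, 0.0361]
contact_force: [-1.5, -14.7, 2.6]
```

The cheese has stopped and the force is rising, so it is against the upright. Backing off and rising.

```bash
python3 -m creep '[{"grip":0,"tx":-0.5,"ty":0,"tz":0,"spin":0},{"grip":0,"tx":-1.5,"ty":0,"tz":0,"spin":0},{"grip":0,"tx":-2.5,"ty":0,"tz":0,"spin":0},{"grip":0,"tx":-2.5,"ty":0,"tz":0,"spin":0},{"grip":0,"tx":-1.5,"ty":0,"tz":-1,"spin":0},{"grip":-1,"tx":0,"ty":0,"tz":-3,"spin":0},{"grip":-1,"tx":0,"ty":0,"tz":-4,"spin":0},{"grip":-1,"tx":0,"ty":0,"tz":-4,"spin":0}]'
python3 -m creep '[{"grip":-1,"tx":-3,"ty":0,"tz":-4,"spin":0},{"grip":-1,"tx":-3,"ty":0,"tz":-4,"spin":0},{"grip":-1,"tx":-3,"ty":0,"tz":-2,"spin":0},{"grip":-1,"tx":-3,"ty":0,"tz":0,"spin":0},{"grip":-1,"tx":0,"ty":0,"tz":0,"spin":0}]'
python3 - <<'E'
from h import *
go(0,.19,.24);p,D=optics.snapshot('top');print(cheese(D));cv2.imwrite("pics/top1.png",p[:,:,::-1])
p,D=optics.snapshot('scene');cv2.imwrite("pics/scene1.png",cv2.resize(p[80:300,150:400,::-1],None,fx=2.6,fy=2.6))
E
```

```text
clock: 8.2
tool_pos: [0.5211, -0.1091, 0.1562]
eef_rot: [0.731, 0.682, -0.0, -0.002]
contact_force: [1.4, -0.7, 0.3]
opening: 0.301
finger_force: 0.0
clock: 8.62
tool_pos: [0.5138, -0.2268, 0.2443]
eef_rot: [0.734, 0.679, -0.001, 0.003]
contact_force: [0.2, -1.1, 0.1]
opening: 0.005
finger_force: 0.0
press now [ 0.0004 -0.2665] z 0.2443 shift cm [45.65 -0.52  0.17] spin -0.59 F [ 0.2 -1.1  0.1] q [ 0.28  0.59  0.09  1.77 -0.06  0.78  0.32] t 8.62 open 0.0 tilt [-0.006  0.004 -1.   ]
(0.0020913563203066587, -0.0005388421122916043, 0.06441530585289001, array([0.52992927, 0.02544713, 0.06305858]), np.float64(-0.06420702962988362), np.float64(0.05529810965715539))
```

View pics/top1.png

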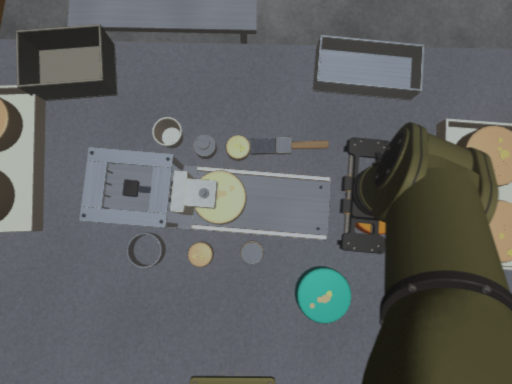

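View pics/scene1.png

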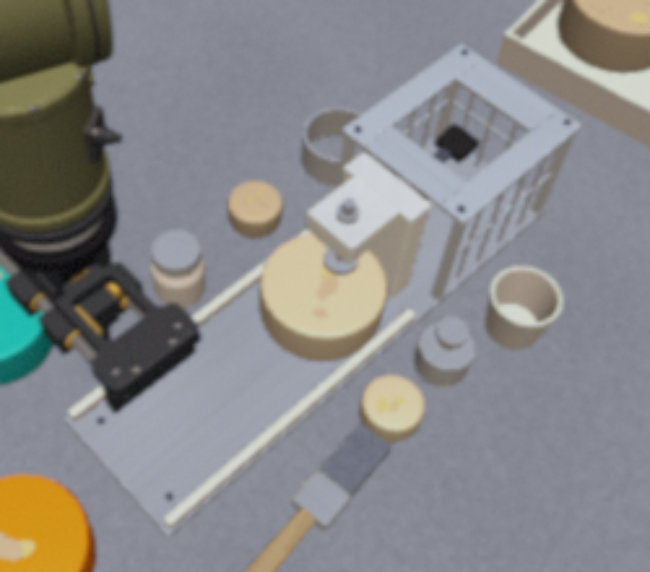

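The cheese is under the head, touching the upright at (218,197) in the top view, with press y about 0. Bystanders are undisturbed and the pad in the window is still up. Next I move above the window.

```bash
python3 -m creep '[{"grip":-1,"tx":3.5,"ty":0,"tz":0,"spin":-0.3},{"grip":-1,"tx":3.5,"ty":0,"tz":0,"spin":0},{"grip":-1,"tx":3.5,"ty":0,"tz":0,"spin":0},{"grip":-1,"tx":3.5,"ty":0,"tz":0,"spin":0},{"grip":-1,"tx":3.5,"ty":0,"tz":0,"spin":0},{"grip":-1,"tx":3.5,"ty":0,"tz":0,"spin":0},{"grip":-1,"tx":3.5,"ty":0,"tz":0,"spin":0},{"grip":-1,"tx":3.5,"ty":0,"tz":0,"spin":0}]' >/dev/null; python3 -m creep '[{"grip":-1,"tx":3.5,"ty":0,"tz":0,"spin":0},{"grip":-1,"tx":3.5,"ty":0,"tz":0,"spin":0},{"grip":-1,"tx":3.5,"ty":0,"tz":0,"spin":0},{"grip":-1,"tx":3.5,"ty":0,"tz":0,"spin":0},{"grip":-1,"tx":2,"ty":0,"tz":0,"spin":0},{"grip":-1,"tx":0,"ty":0,"tz":0,"spin":0},{"grip":-1,"tx":0,"ty":0,"tz":0,"spin":0},{"grip":-1,"tx":0,"ty":0,"tz":0,"spin":0}]' >/dev/null
python3 -c "
from h import *
go(-.001,.188,.15)"
```

```text
press now [-0.0019  0.1807] z 0.2417 shift cm [0.74 0.11 9.17] spin 0.25 F [ 0.9 -0.9  0.6] q [-0.55  0.63  0.14  1.7  -0.11  0.82 -0.42] t 10.05 open 0.0 tilt [-0.001 -0.002 -1.   ]
```

```bash
python3 -m creep '[{"grip":-1,"tx":0.7,"ty":0.1,"tz":1,"spin":0},{"grip":-1,"tx":0,"ty":0,"tz":2,"spin":0},{"grip":-1,"tx":0,"ty":0,"tz":2,"spin":0},{"grip":-1,"tx":0,"ty":0,"tz":2,"spin":0},{"grip":-1,"tx":0,"ty":0,"tz":1.5,"spin":0},{"grip":-1,"tx":0,"ty":0,"tz":0.7,"spin":0},{"grip":-1,"tx":0,"ty":0,"tz":0,"spin":0}]' >/dev/null
python3 -c "
from h import *
go(-.001,.188,.112)"
```

```text
press now [-0.0009  0.1868] z 0.1484 shift cm [0.13 0.   3.64] spin 0.13 F [-0.6 -0.5  0.7] q [-0.54  0.76  0.11  1.77 -0.13  0.62 -0.41] t 10.63 open 0.0 tilt [-0.002 -0.004 -1.   ]
```

Centred in the window; press down.

```bash
python3 -m creep '[{"grip":-1,"tx":0,"ty":0,"tz":0.5,"spin":0},{"grip":-1,"tx":0,"ty":0,"tz":0.5,"spin":0},{"grip":-1,"tx":0,"ty":0,"tz":0.5,"spin":0},{"grip":-1,"tx":0,"ty":0,"tz":0.4,"spin":0},{"grip":-1,"tx":0,"ty":0,"tz":0.4,"spin":0},{"grip":-1,"tx":0,"ty":0,"tz":0.4,"spin":0},{"grip":-1,"tx":0,"ty":0,"tz":0.4,"spin":0},{"grip":-1,"tx":0,"ty":0,"tz":0.2,"spin":0}]' | grep -E "tool|cont"
for i in 1 2 3; do python3 -m creep '[{"grip":-1,"tx":0,"ty":0,"tz":0.2,"spin":0},{"grip":-1,"tx":0,"ty":0,"tz":0.1,"spin":0}]' | grep -E "tool|cont"; done
```

```text
tool_pos: [0.5448, 0.228, 0.1174]
contact_force: [-0.6, 3.3, 3.8]
tool_pos: [0.5448, 0.2277, 0.1144]
contact_force: [0.1, 5.1, 6.5]
tool_pos: [0.5449, 0.2278, 0.1134]
contact_force: [-4.3, 3.2, 25.8]
tool_pos: [0.545, 0.2278, 0.1127]
contact_force: [-7.6, 1.2, 45.0]
```

The force climbs steeply at z≈0.113, so the lever is on its stop. Hold, then lift straight out.

```bash
python3 -m creep '[{"grip":-1,"tx":0,"ty":0,"tz":0,"spin":0},{"grip":-1,"tx":0,"ty":0,"tz":0,"spin":0},{"grip":-1,"tx":0,"ty":0,"tz":0,"spin":0}]' | grep -E "tool|cont"
python3 -m creep '[{"grip":-1,"tx":0,"ty":0,"tz":-0.5,"spin":0},{"grip":-1,"tx":0,"ty":0,"tz":-1.5,"spin":0},{"grip":-1,"tx":0,"ty":0,"tz":-2,"spin":0},{"grip":-1,"tx":0,"ty":0,"tz":-2,"spin":0},{"grip":-1,"tx":0,"ty":0,"tz":-3,"spin":0},{"grip":-1,"tx":0,"ty":0,"tz":-3,"spin":0},{"grip":-1,"tx":0,"ty":0,"tz":-2,"spin":0}]' | grep -E "tool|cont"
python3 -m creep '[{"grip":-1,"tx":3,"ty":0,"tz":0,"spin":0},{"grip":-1,"tx":3,"ty":0,"tz":0,"spin":0},{"grip":-1,"tx":3,"ty":0,"tz":0,"spin":0},{"grip":-1,"tx":3,"ty":0,"tz":0,"spin":0},{"grip":-1,"tx":3,"ty":0,"tz":0,"spin":0},{"grip":-1,"tx":3,"ty":0,"tz":0,"spin":0},{"grip":-1,"tx":3,"ty":0,"tz":0,"spin":0},{"grip":-1,"tx":0,"ty":0,"tz":0,"spin":0}]' | grep -E "tool|cont"
python3 - <<'E'
from h import *
p,D=optics.snapshot('top');print(cheese(D));W=cloud("top",D);q=topress(W)
m=(abs(q[...,0])<.01)&(abs(q[...,1]-.188)<.01)&(D>0);print("pad z",np.median(W[m][:,2]))
cv2.imwrite("pics/top2.png",p[:,:,::-1])
E
```

```text
tool_pos: [0.545, 0.2278, 0.1128]
contact_force: [-6.9, 3.5, 36.7]
tool_pos: [0.5442, 0.2248, 0.2501]
contact_force: [0.5, 0.1, -0.9]
tool_pos: [0.5548, 0.4424, 0.2462]
contact_force: [-1.8, 0.5, -0.3]
(0.0020913563203066587, -0.0005388421122916043, 0.06441530585289001, array([0.53007831, 0.02541384, 0.06304061]), np.float64(-0.06420702962988362), np.float64(0.05529810965715539))
pad z 0.11280974208606603
```

View pics/top2.png

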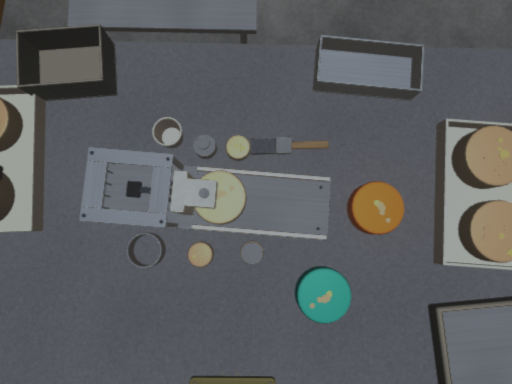

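The final top view shows the cheese home at (218,197), the pad at (134,189) and down (z 0.113 m), bystanders unmoved and the hand clear.

```bash
python3 -c "
from plant import workorder
print(workorder.finish_job())"
```

```text
the job is handed in; nothing more can be done
None
```

I pushed the cheese home against the upright, then pressed the lever down to its stop. It stayed down (pad about 113 mm above the table), the hand is clear, the bystanders look unmoved, and the job is handed in; no verdict came back.

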